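# Hang up the ear defenders and open the safety cap of the cleaner bottle

## Robot

A 6-joint arm with a two-finger parallel gripper is mounted at the origin on the work surface. World frame = base frame: x ahead of the robot, y to its left, z up, the work surface at z = 0. Lengths are in mm, angles in rad, forces in N, time in s.
With the tool pointing down it reaches from about 275 to 725 mm from the base axis. Payload 5.6 kg.
Tool frame: the origin (TCP) lies midway between the tips of the shut fingers; the grasp point (between the pads) lies 19 mm behind it; y points along the fingers, x is the direction in which the jaws open and shut, and the axes are right-handed (so a half turn about y gives the same grasp; the last joint's range is limited). The gripper opens to 85 mm and grips with 20 to 120 N. Pads are 22 mm wide; open, the fingers measure 114 mm over their backs; the gripper's body (76 mm by 85 mm) begins 54 mm behind the grasp point. The pads swing forward as they close: fully open they stand 13 mm farther back than shut.
Start: joints at [-0.871, 0.255, 0.108, 0, -1.424, -0.285], TCP at [221.672, -503.343, 199.283] pointing down, gripper open.
Joint ranges: [-2.95, 2.95], [-1.21, 1.97], [-1.09, 1.5], [-2.87, 1.71], [-2.94, -0.07], [-3.05, 3.05]. Speed limits (rad/s): [2.57, 2.57, 3.14, 3.14, 3.14, 3.14].

## Interface

Orientations are given as a unit quaternion [w, x, y, z].
In Python, from workcell import manip gives the robot as it stands.
- The arm moves only by the tool apply_moves, never from a script. Its argument "plan" is a list of rows, each a list of 7 numbers: the turn, a rotation vector about the tool's x, y, z in degrees, then the shift along the tool's x, y, z in mm, then the finger opening in mm, from 0 to 85.4. In form: [[rx, ry, rz, dx, dy, dz, jaw], ...]. A call has 1 to 10 rows; each row is the pose to reach, as a shift and turn from the pose commanded when the call began, along the tool's axes at that moment; what a row does not reach only later rows make up. A row lasts 1/10 s, in which the tool goes at most 50 mm and 8.59 degrees, less where a joint would pass 70% of its speed; a pose out of reach is approached as far as the arm can. A call with a gripper value outside its range is refused whole. The fingers move at their own pace and stop on an object; the grip force is fixed at half the most. Time passes only in rows, so rows that repeat a pose let the fingers close. It gives the time, the measured TCP pose, the force and the opening at its end, in the units of the state.
- manip.observe(): the state, without advancing time (a new reading comes with each control period).
- manip.snapshot(name): name is "scene" or "top"; returns the picture (480x640x3 uint8, red, green, blue); there is no depth.
- manip.get_calibration(name): a dict with "K" (3x3 intrinsics, pixels), "extrinsics" (4x4, takes a point from camera to world coordinates). Camera axes: x right, y up, looking along -z (the intrinsics and any distortion apply to the point x, -y, -z); pixel columns grow to the right and rows downward; lengths in mm; the calibration is good to about 2 mm. A picture is of the moment at which its call begins. get_calibration takes no time and is no camera call.
- manip.finish_job(): hands the job in, once; it reports no verdict.
Trained networks look in the newest picture that a camera, given by its name, has taken for a name from the list of things; names that differ only in an ending like _2 or _b are one class to them, and where a whole thing is asked for, a point or a joint stands for the part that bears it (a point fixed in the world has none). Each returns a list of dicts, best first, with "conf" (0 to 1); they miss things now and then, are a little off and sometimes report something else, mostly with a low value. They report only what shows in the picture. A call takes as long as a camera call. They do not tell look-alikes from the thing itself.
- manip.cut_out(camera, label): "mask" (480x640 bool, what is visible of it) and "box" ([left, top, right, bottom] in pixels, round what is visible of it).
The state is a dict: "clock": time; "joint_pos": joint angles; "joint_velocities": joint speeds; "joint_torque": joint torques, N m; "ee_pos": TCP position; "ee_rot": TCP orientation; "force": force on the tool from outside, world axes, zero at the start; "moment": the same for the moment, N m; "finger_gap": finger opening in mm.
Only numpy, scipy, OpenCV 4.12 (cv2) and the standard library are available. Lean on these libraries where they do the work, as an engineer would, in place of code of your own. Each camera call takes 0.05 s, during which the arm holds its last target.

## Task

The ear defenders have been left standing astride the cleaner bottle in its bench holder: lift them off and hang them over the rail's bar, one ear cup on each side, and let go of them. Then open the bottle: press its push-and-turn cap down, twist it anticlockwise (seen from above) while pressed until it is free, and lift it off. Finish still holding the cap level, straight above the open bottle and a good 5 cm clear of it; do not tip the ear defenders over, and leave everything else on the bench where it is.

Things in the scene. Friction and masses are not known exactly. Their poses are not given: they have to be found in the camera images.
- bottle: Squat white bottle, 66 mm across, fixed in a bolted-down bench holder (steel plate 60 mm along its x, 150 mm along its y; collar 75 mm across, 24 mm high). It does not move. Origin: centre of the holder's underside on the bench, z up. Shoulder slopes from 33 mm radius at 55 mm height to the neck at 70 mm; the neck's rim, flange 43 mm across, is at 95 mm; capped, the bottle is 108 mm high.
- mouth (a point): Centre of the bottle's open mouth, at the neck's rim, 95 mm above the bench; axes as the bottle's.
- cap: Round grey ribbed push-and-turn cap, 52 mm across, 26 mm high, 0.05 kg, hollow from below, three inward lugs. Origin: centre of its lower edge, z up; on the bottle that edge is 82 mm above the bench, with 1.5 mm of play all round. It cannot turn until pressed down 4 to 8 mm (8 mm is a hard stop).
- cap_top (a point): Centre of the cap's flat top, 26 mm above its origin. Kept pressed, the cap turns anticlockwise seen from above; 52 to 62 degrees from the start its lugs stand in the neck's slots and it lifts straight off (a stop blocks it at about 66 degrees).
- seal (a joint): Sprung seal in the bottle's mouth under the cap: 0 with the cap on and at rest, grows as the cap is pressed, 0.008 m at the hard stop; -0.0035 with nothing on it. It pushes the cap up with 8 N at rest, 14 N at the stop.
- muff: Ear defenders: stiff arched headband with two ear cups, standing on the cups' flat lower ends, the bottle midway between the cups. 160 mm wide along its x, 62 mm deep along its y, 163 mm high, about 0.2 kg. Origin: at the level of the cups' lower ends, midway between them, z up. Cups 80 mm high, 100 mm clear between them.
- muff_crown (a point): Middle of the underside of the headband's crown, 145 mm above the origin of the ear defenders, axes as theirs, at first 37 mm above the cap. The crown is a pad 50 mm along x, 20 mm along y, 18 mm thick upwards from here; it can be pinched along y from above.
- rail: Hanging rail fixed to the bench: a round steel bar 14 mm across, running along its y, 208 mm clear between two posts (165 mm high, feet 80 x 30 mm). Nothing lies under the bar between the feet. Origin: on the bench below the bar's middle, z up.
- rail_top (a point): Middle of the bar's top line, 165 mm above the bench; axes as the rail's, y along the bar.
- bearing: Bystander: steel bearing ring lying flat, 42 mm across, 14 mm high, centre of underside.
- oil: Bystander: plain small white bottle with a narrow neck, 48 mm across, 85 mm high, centre of underside.
- carton_blue: Bystander: closed blue carton 70 x 130 x 50 mm, centre of underside.
- carton_brown: Bystander: closed brown carton 70 x 130 x 60 mm, centre of underside.
- tape: Bystander: tape roll lying flat, 90 mm across, 35 mm high, centre of underside.
- driver: Bystander: screwdriver lying down.
- vice_block: Bystander: steel block 50 x 70 x 30 mm with a round boss 20 mm high on it, centre of underside.
Mind the look-alikes: they are no part of the job. Leave any green or orange look-alike of the muff alone.

How it is judged (in metres and radians):
On the way, in this order (a step that is already met when the one before it is completed fails the run):
1. the ear defenders hang over the bar, let go (z of muff_crown in the frame of rail_top between -0.006 and 0.012 m and x of muff_crown in the frame of rail_top between -0.03 and 0.03 m and y of muff_crown in the frame of rail_top between -0.1 and 0.1 m and angle between muff's own z axis and vertical below 0.4 rad and contact force between muff and rail above 0.5 N and contact force between muff and the fingers below 0.1 N), for 0.2 s.
2. the cap is pressed down while still locked (value of joint seal above 0.003 m and z of cap in the frame of mouth below 0 m and angle between the x axis of cap and the x axis of bottle, either way round below 0.4 rad), for 0.05 s.
3. the cap, still on the bottle, is twisted to its free position (angle between the x axis of cap and the x axis of bottle, either way round above 0.75 rad and z of cap in the frame of mouth below 0 m), for 0.05 s.
At the end, for the whole second after the job is handed in: Fingers hold the cap still, level within 20 degrees, 35 mm or more above the mouth, within 35 mm of straight above it, clear of the bottle. Ear defenders hang still and released on the bar: crown within 30 mm of it sideways, 100 mm of its middle along it, tilted under 23 degrees (all of step 1 and z of cap in the frame of mouth above 0.035 m and horizontal distance between cap and mouth below 0.035 m and angle between cap's own z axis and vertical below 0.35 rad and contact force between cap and the fingers above 1 N and contact force between cap and bottle below 0.05 N and linear speed of cap below 0.03 m/s and linear speed of muff below 0.05 m/s); the arm keeps its last pose, push and grip.
It fails at once if a bystander is pushed more than 30 mm (distance of any of bearing, oil, carton_blue, carton_brown, tape, driver, vice_block from where it was at the start of the episode above 0.03 m).
It fails at once if the ear defenders are tipped over (angle between muff's own z axis and vertical above 1 rad).
It also fails if it takes over 56 s, if anything falls off the work surface, if the arm or the gripper's body presses on something with over 40 N, if the wrist force passes 120 N, or if a joint passes its speed limit or range.

## Working session

There is one attempt and no reset: what is moved stays moved. The work goes in short steps, Python scripts to look and compute and a tool call to move; the robot and the scene stay as the last step left them, time stands still between calls to the robot, and variables do not carry over. Pictures are saved under pics/ and viewed, and the job is handed in when it is done.

Besides the shell and the picture viewer there is one more tool, called after ">>>" as a command line: name --pt "numbers of a row" for each row, then --argument value for the rest. apply_moves: Moves the arm, as the interface text tells. Its arguments: {"type":"object","properties":{"plan":{"type":"array","items":{"type":"array","items":{"type":"number"}}}},"required":["plan"]}

```bash
mkdir -p pics; ls; python3 - <<'E'
from workcell import manip
import cv2,numpy as np
for n in("scene","top"):
    im=manip.snapshot(n); cv2.imwrite(f"pics/{n}0.png",im[:,:,::-1])
    c=manip.get_calibration(n); print(n,np.round(c["K"],2).tolist(),np.round(c["extrinsics"],4).tolist(),[k for k in c])
    for l in("muff","rail","bottle","cap"):
        for d in manip.cut_out(n,l)[:4]: print(n,l,round(d["conf"],2),d["box"],d["mask"].sum())
print(manip.observe())
E
```

```text
pics
scene [[455.02, 0.0, 322.72], [0.0, 455.02, 234.02], [0.0, 0.0, 1.0]] [[0.798, -0.4965, 0.3416, 932.4856], [0.6025, 0.6695, -0.4345, -424.9004], [-0.0129, 0.5525, 0.8334, 1180.4812], [0.0, 0.0, 0.0, 1.0]] ['K', 'extrinsics']
scene muff 0.93 [387.7, 209.7, 448.0, 265.6] 952
scene muff 0.67 [321.1, 201.3, 365.9, 258.4] 898
scene muff 0.64 [315.8, 226.3, 364.7, 256.1] 644
scene muff 0.61 [333.2, 146.7, 383.9, 198.1] 893
scene rail 0.98 [210.8, 282.5, 302.6, 373.5] 1442
scene rail 0.73 [394.8, 185.9, 421.4, 210.3] 370
scene bottle 0.93 [317.2, 226.1, 367.2, 254.1] 667
scene cap 0.75 [332.7, 215.3, 348.6, 233.3] 208
scene cap 0.31 [313.7, 223.9, 369.1, 254.6] 667
scene cap 0.2 [368.2, 320.7, 385.0, 343.5] 308
top [[580.92, 0.0, 327.3], [0.0, 580.92, 237.01], [0.0, 0.0, 1.0]] [[0.0089, 0.9913, -0.1312, 388.4697], [-0.9999, 0.0069, -0.0157, 95.9423], [-0.0147, 0.1313, 0.9912, 1314.5925], [0.0, 0.0, 0.0, 1.0]] ['K', 'extrinsics']
top muff 0.93 [143.7, 278.3, 226.4, 327.9] 1573
top muff 0.81 [256.3, 220.0, 309.0, 298.1] 1231
top muff 0.79 [209.7, 134.4, 250.7, 213.7] 1500
top rail 0.68 [
[... 192 characters left out ...]
.9, 129.1, 354.7, 173.0] 2079
{'clock': 0.5, 'joint_pos': array([-8.71397354e-01,  2.55115991e-01,  1.08127614e-01, -7.94433492e-05,
       -1.42389171e+00, -2.84603288e-01]), 'joint_velocities': array([-0.00015681, -0.00049295,  0.0007829 ,  0.00062382, -0.0014476 ,
        0.00099203]), 'joint_torque': array([ 6.24218228e-04, -3.86052525e+01,  2.37891483e+01,  5.36436930e+00,
       -1.08453172e-03, -2.01568106e-06]), 'ee_pos': array([ 221.6772315 , -503.29935798,  199.23387977]), 'ee_rot': array([-0.38635168,  0.38631105,  0.59227504, -0.59220472]), 'force': array([0.05255631, 0.08208683, 0.36712598]), 'moment': array([0.05648826, 0.04634251, 0.00288481]), 'finger_gap': 85.59386651147695}
```

View pics/scene0.png

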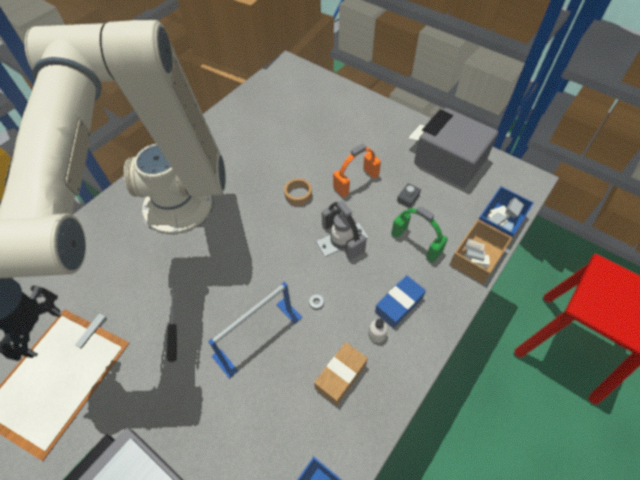

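View pics/top0.png

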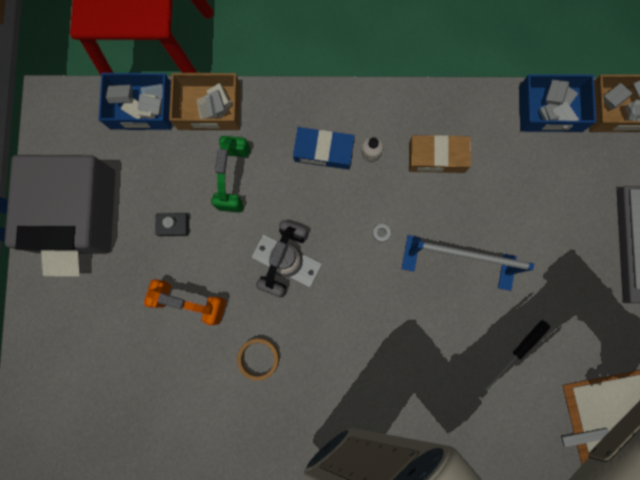

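The top picture shows the dark muff astride the bottle at about (285,258), and the rail bar from (415,244) to (530,267). The green and orange look-alikes are at (230,175) and (185,303). I'll zoom in to measure.

```bash
cat > h.py <<'E'
import numpy as np,cv2
from workcell import manip
def cal(n):
    c=manip.get_calibration(n); K=np.array(c["K"]);T=np.array(c["extrinsics"]);return K,T
def proj(n,P):
    K,T=cal(n); P=np.atleast_2d(P); p=(P-T[:3,3])@T[:3,:3]; p=p*[1,-1,-1]; q=p@K.T; return q[:,:2]/q[:,2:]
def onz(n,uv,z):
    K,T=cal(n); uv=np.atleast_2d(uv); d=np.c_[uv,np.ones(len(uv))]@np.linalg.inv(K).T; d=d*[1,-1,-1]@T[:3,:3].T
    s=(z-T[2,3])/d[:,2]; return T[:3,3]+s[:,None]*d
def crop(src,dst,x0,y0,x1,y1,s,pts=None):
    im=cv2.imread(src)[y0:y1,x0:x1]; im=cv2.resize(im,None,fx=s,fy=s,interpolation=cv2.INTER_CUBIC)
    if pts is not None:
        for p in pts: cv2.circle(im,(int((p[0]+.5-x0)*s),int((p[1]+.5-y0)*s)),3,(0,0,255),1)
    cv2.imwrite(dst,im)
E
python3 - <<'E'
from h import *
a=cv2.imread("pics/top0.png");b=cv2.imread("pics/scene0.png")
f=lambda im,x,y,w,h:cv2.resize(im[y:y+h,x:x+w],(400,300),interpolation=cv2.INTER_CUBIC)
m=np.vstack([np.hstack([f(a,237,210,100,75+0),f(a,395,210,140,105)]),np.hstack([f(b,300,192,80,60+0),f(b,200,280,120,90)])])
cv2.imwrite("pics/z1.png",m)
E
```

```text
(no output)
```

View pics/z1.png

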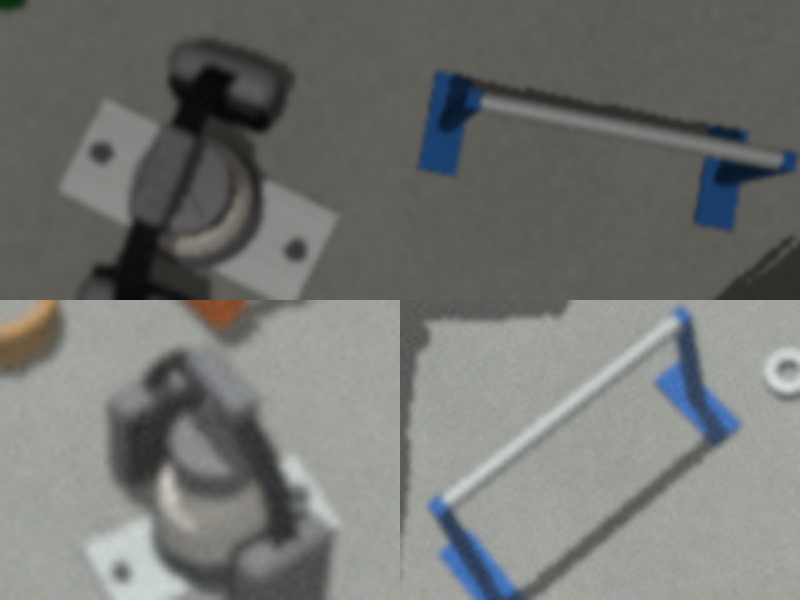

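```bash
python3 - <<'E'
from h import *
from scipy.optimize import least_squares
def Rz(p,L): 
    c,s=np.cos(p[2]),np.sin(p[2]); L=np.array(L,float); return np.c_[p[0]+c*L[:,0]-s*L[:,1],p[1]+s*L[:,0]+c*L[:,1],L[:,2]]
# bar
t=[(423,245-.3),(529,266)];s=[(283.4,286.6),(212.9,340.6)]
print("bar ends top@158",onz("top",t,158),"scene",onz("scene",s,158))
L=[(0,104,158),(0,-104,158)]
def f(p): P=Rz(p,L); return np.r_[(proj("top",P)-t).ravel(),(proj("scene",P)-s).ravel()]
a=onz("top",t,158);d=a[0]-a[1]
r=least_squares(f,[*a.mean(0)[:2],np.arctan2(d[1],d[0])-np.pi/2]);print("rail",r.x,r.fun.round(2))
pl=np.array([(103,98),(60,190),(298,300),(338,215)])/4+(237,210)-.5
q=onz("top",pl,5);print("plate",q,q.mean(0), [np.linalg.norm(q[i]-q[i-1]) for i in range(4)])
print("holes", onz("top",np.array([(101,153),(295,250)])/4+(237,210)-.5,5))
print("crown",onz("top",[(278.7-.5,254-.5)],163),onz("scene",[(344.5,207.5)],163))
for n,k in(("top",1),):
  for i,d in enumerate(manip.cut_out(n,"muff")):
    print(d["conf"],d["box"])
    m=d["mask"].astype(np.uint8)*255
    if 245<d["box"][0]<265: cv2.imwrite("pics/mm.png",cv2.resize(m[205:310,237:337],None,fx=5,fy=5))
E
```

```text
bar ends top@158 [[ 527.34414412  -77.27342349  158.        ]
 [ 486.25176973 -286.67211682  158.        ]] scene [[ 529.55362985  -76.87341688  158.        ]
 [ 487.29824857 -284.03369841  158.        ]]
rail [ 5.07400084e+02 -1.81442411e+02 -1.97307414e-01] [ 1.09 -0.21 -1.66 -0.4  -1.2   0.36  0.1  -0.27]
plate [[567.68072559 265.09045606   5.        ]
 [514.85762572 288.27547097   5.        ]
 [453.7087046  152.46302502   5.        ]
 [501.83835527 130.44236151   5.        ]] [509.5213528  209.06782839   5.        ] [np.float64(149.8843790937201), np.float64(57.68730186473842), np.float64(148.94365051116537), np.float64(52.92799727331081)]
holes [[536.13561408 265.48467821   5.        ]
 [481.85025903 154.51002497   5.        ]]
crown [[507.01540267 211.88248737 163.        ]] [[510.80220757 212.50479173 163.        ]]
0.93 [143.7, 278.3, 226.4, 327.9]
0.81 [256.3, 220.0, 309.0, 298.1]
0.79 [209.7, 134.4, 250.7, 213.7]
```

```bash
python3 - <<'E'
from h import *
crop("pics/top0.png","pics/z2.png",237,210,333,306,6)
E
```

```text
(no output)
```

View pics/z2.png

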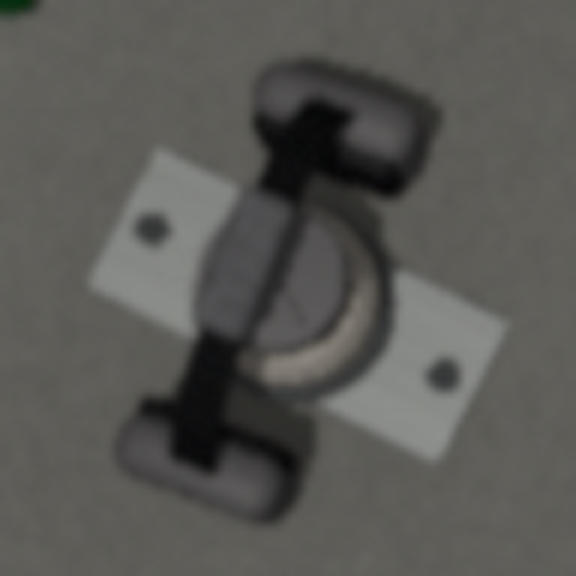

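```bash
cat >> h.py <<'E'
def Rz(p,L):
    c,s=np.cos(p[2]),np.sin(p[2]); L=np.array(L,float); return np.c_[p[0]+c*L[:,0]-s*L[:,1],p[1]+s*L[:,0]+c*L[:,1],L[:,2]]
from scipy.spatial.transform import Rotation as Ro
def tool():
    o=manip.observe(); q=o["ee_rot"]; return o["ee_pos"],Ro.from_quat([q[1],q[2],q[3],q[0]]),o
def goal(pos,jawdir):
    """rows to reach pos pointing down with tool x (mod 180) along world yaw jawdir"""
    p,R,o=tool(); best=None
    for k in(0,np.pi):
        a=jawdir+k; x=np.array([np.cos(a),np.sin(a),0]); y=np.array([0,0,-1.]); z=np.cross(x,y)
        G=Ro.from_matrix(np.c_[x,y,z]); rv=(R.inv()*G).as_rotvec(degrees=True)
        print("rot",rv.round(2),"shift",R.inv().apply(np.array(pos)-p).round(1))
E
python3 - <<'E'
from h import *
p,R,o=tool(); print(R.as_matrix().round(3))
import itertools
a=cv2.imread("pics/top0.png");b=cv2.imread("pics/scene0.png")
M=(509.5,211.5,-.39); B=(509.5,209.5,-.42)
pad=[(x,y,z) for x in(-25,25) for y in(-10,10) for z in (163,145)]
cups=[(x,y,z) for x in(-80,-50,50,80) for y in(-31,31) for z in(0,80)]
pl=[(x,y,5) for x in(-30,30) for y in(-75,75)]
th=np.linspace(0,6.28,24,endpoint=False); cap=np.c_[26*np.cos(th),26*np.sin(th),0*th+108]
out=[]
for n,im,(x,y,s) in(("top",a,(237,205,4)),("scene",b,(295,180,5))):
    w=400//s; c=cv2.resize(im[y:y+100*4//s+20*(s==5),x:x+w],None,fx=s,fy=s,interpolation=cv2.INTER_CUBIC); 
    for pts,P,col in((pad,M,(0,0,255)),(cups,M,(0,255,0)),(pl,B,(255,0,0)),(cap,B,(0,255,255))):
        for q in (proj(n,Rz(P,pts))-(x,y)+.5)*s: cv2.circle(c,(int(q[0]),int(q[1])),2,col,-1)
    out.append(cv2.resize(c,(400,500))[:500] if c.shape[0]!=400 else np.vstack([c,np.zeros((100,400,3),np.uint8)]))
cv2.imwrite("pics/ov.png",np.hstack(out))
E
```

```text
[[-0.403  0.    -0.915]
 [ 0.915  0.    -0.403]
 [ 0.    -1.    -0.   ]]
```

View pics/ov.png

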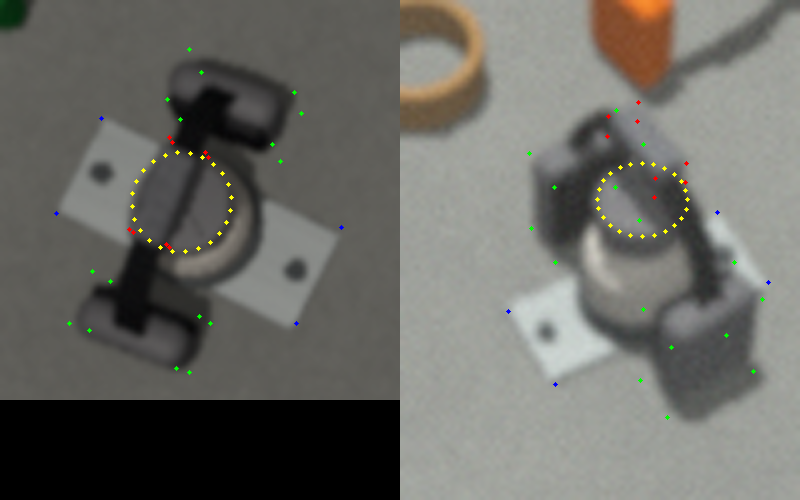

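>>> apply_moves --pt "0 0 0 30 -20 -30 85" --pt "0 0 0 65 -40 -65 85" --pt "0 0 0 100 -50 -100 85" --pt "0 0 0 135 -50 -135 85" --pt "0 0 0 170 -50 -170 85" --pt "0 0 0 205 -50 -205 85" --pt "0 0 0 240 -50 -240 85" --pt "0 0 0 270 -50 -270 85"

```text
clock: 1.35
ee_pos: [360.3, -145.3, 249.7]
ee_rot: [-0.386, 0.387, 0.593, -0.592]
force: [1.6, -0.5, -0.5]
finger_gap: 84.9
```

```bash
python3 - <<'E'
from h import *
p,R,o=tool(); print(p,o["joint_pos"]); goal((509.5,211.5,200),1.18)
E
```

```text
[ 360.25448355 -145.29926021  249.6782675 ] [ 2.52908397e-02 -8.49787593e-02 -1.42966910e-01 -9.41473177e-05
 -1.51145153e+00 -1.18074485e+00]
rot [8.000e-02 4.619e+01 1.000e-02] shift [ 266.3   49.9 -280.5]
rot [ 1.0000e-02 -1.3381e+02 -1.0000e-01] shift [ 266.3   49.9 -280.5]
```

>>> apply_moves --pt "0 -8 0 27 0 -28 85" --pt "0 -16 0 54 0 -56 85" --pt "0 -24 0 80 0 -84 85" --pt "0 -32 0 107 0 -112 85" --pt "0 -40 0 133 0 -140 85" --pt "0 -48 0 160 0 -168 85" --pt "0 -56 0 186 0 -196 85" --pt "0 -64 0 213 0 -224 85" --pt "0 -72 0 240 0 -252 85" --pt "0 -80 0 266 10 -280 85"

```text
clock: 2.35
ee_pos: [510.1, 210.7, 240.6]
ee_rot: [0.088, -0.086, 0.702, -0.701]
force: [0.6, -0.1, 0.5]
finger_gap: 85.0
```

```bash
python3 - <<'E'
from h import *
p,R,o=tool(); print(p,o["joint_pos"]); goal((509.5,211.5,200),1.18)
E
```

```text
[510.14158852 210.73419813 240.57852965] [ 6.75804176e-01  2.48841391e-01  2.03169519e-01  7.38325225e-04
 -1.52205872e+00 -4.29493144e-01]
rot [ 2.2000e-01  1.2651e+02 -6.0000e-02] shift [ 0.6 40.6 -0.9]
rot [-5.000e-02 -5.349e+01 -1.800e-01] shift [ 0.6 40.6 -0.9]
```

>>> apply_moves --pt "0 -8 0 0 10 0 70" --pt "0 -16 0 0 20 0 60" --pt "0 -24 0 0 30 0 60" --pt "0 -32 0 0 40 0 60" --pt "0 -40 0 0 40 0 60" --pt "0 -48 0 0 40 -1 60" --pt "0 -53.6 0 0 40 -1 60" --pt "0 -53.6 0 0 40 -1 60"

```text
clock: 3.15
ee_pos: [508.8, 209.8, 199.3]
ee_rot: [0.392, -0.392, 0.588, -0.588]
force: [-0.1, -0.1, 0.0]
finger_gap: 60.5
```

```bash
python3 - <<'E'
from h import *
p,R,o=tool(); print(p,o["joint_pos"]); goal((509.5,211.5,145),1.18)
a=manip.snapshot("top")[:,:,::-1];b=manip.snapshot("scene")[:,:,::-1]
f=lambda im,x,y:cv2.resize(im[y:y+100,x:x+80],(400,500),interpolation=cv2.INTER_CUBIC)
cv2.imwrite("pics/z3.png",np.hstack([f(a,245,205),f(b,305,170)]))
E
```

```text
[508.77295452 209.84710095 199.28731986] [ 6.75559739e-01  2.55806340e-01  1.09153747e-01 -6.49118244e-06
 -1.42414086e+00  5.00976652e-01]
rot [  0.  179.8   0. ] shift [-1.8 54.3  0. ]
rot [ 0.  -0.2 -0. ] shift [-1.8 54.3  0. ]
```

View pics/z3.png

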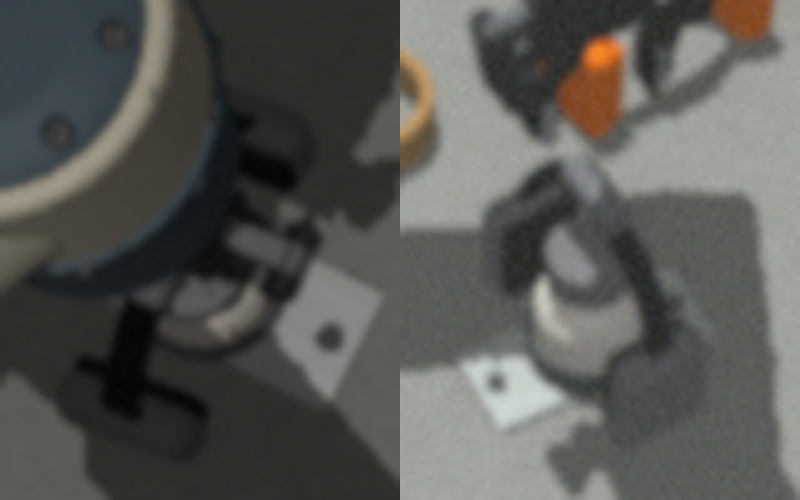

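The fingers stand on either side of the crown. I'll go down and close.

>>> apply_moves --pt "0 0 0 -2 20 0 60" --pt "0 0 0 -2 40 0 60" --pt "0 0 0 -2 50 0 60" --pt "0 0 0 -2 54 0 60" --pt "0 0 0 -2 54 0 60" --pt "0 0 0 -2 54 0 10" --pt "0 0 0 -2 54 0 10" --pt "0 0 0 -2 54 0 10" --pt "0 0 0 -2 54 0 10" --pt "0 0 0 -2 54 0 10"

```text
clock: 4.25
ee_pos: [509.6, 211.7, 145.5]
ee_rot: [-0.392, 0.392, -0.588, 0.588]
force: [-0.5, 0.4, -0.6]
finger_gap: 10.2
```

>>> apply_moves --pt "0 0 0 0 0 0 10" --pt "0 0 0 0 0 0 10"

```text
clock: 4.45
ee_pos: [509.6, 211.7, 145.3]
ee_rot: [-0.392, 0.392, -0.588, 0.588]
force: [-0.3, 0.2, -0.8]
finger_gap: 9.9
```

```bash
python3 - <<'E'
from h import *
a=manip.snapshot("top")[:,:,::-1];b=manip.snapshot("scene")[:,:,::-1]
f=lambda im,x,y:cv2.resize(im[y:y+100,x:x+80],(400,500),interpolation=cv2.INTER_CUBIC)
cv2.imwrite("pics/z4.png",np.hstack([f(a,245,205),f(b,305,170)])); print(manip.observe()["finger_gap"])
E
```

```text
10.047718015920191
```

View pics/z4.png

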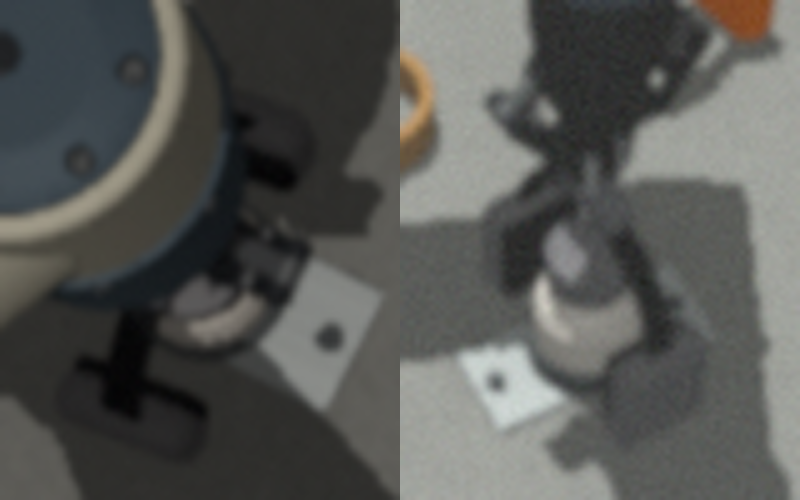

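>>> apply_moves --pt "0 0 0 0 0 0 0" --pt "0 0 0 0 0 0 0"

```text
clock: 4.75
ee_pos: [509.6, 211.7, 145.3]
ee_rot: [0.392, -0.392, 0.588, -0.588]
force: [0.5, -0.1, 1.1]
finger_gap: 0.1
```

```bash
python3 - <<'E'
from h import *
b=manip.snapshot("scene")[:,:,::-1]
cv2.imwrite("pics/z5.png",cv2.resize(b[150:250,290:390],(800,600)[:1]*2,interpolation=cv2.INTER_CUBIC)[:600]); print(manip.observe()["finger_gap"])
E
```

```text
-0.06832518771294224
```

View pics/z5.png

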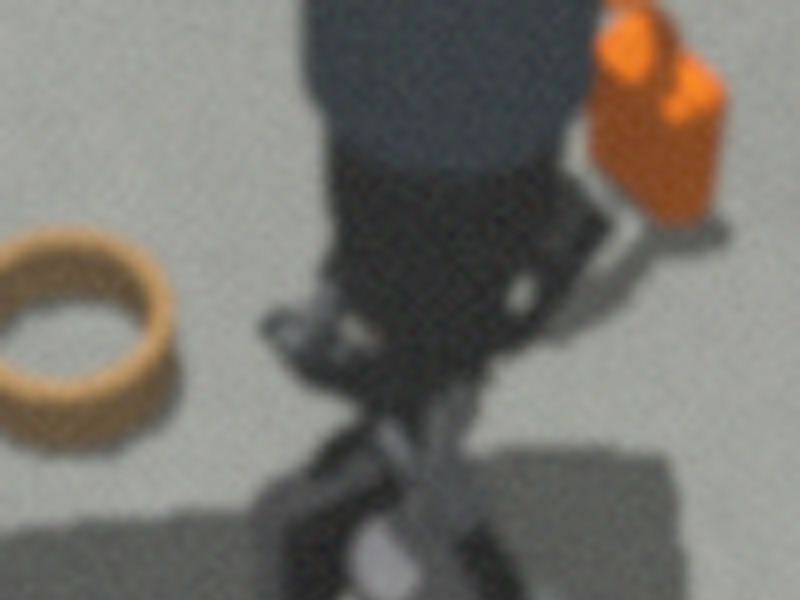

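>>> apply_moves --pt "0 0 0 0 -10 0 10" --pt "0 0 0 0 -20 0 40" --pt "0 0 0 0 -40 0 60" --pt "0 0 0 0 -70 0 60" --pt "0 0 0 0 -100 0 60" --pt "0 0 0 0 -130 0 60"

```text
clock: 5.4
ee_pos: [509.6, 211.5, 277.8]
ee_rot: [-0.393, 0.392, -0.588, 0.588]
force: [0.4, -0.9, 0.1]
finger_gap: 60.1
```

```bash
python3 - <<'E'
from h import *
a=manip.snapshot("top")[:,:,::-1];b=manip.snapshot("scene")[:,:,::-1]
cv2.imwrite("pics/top5.png",a);cv2.imwrite("pics/scene5.png",b)
f=lambda im,x,y:cv2.resize(im[y:y+100,x:x+80],(400,500),interpolation=cv2.INTER_CUBIC)
cv2.imwrite("pics/z6.png",np.hstack([f(a,245,205),f(b,305,160)])); print(manip.observe()["finger_gap"])
E
```

```text
59.8072237558218
```

View pics/z6.png

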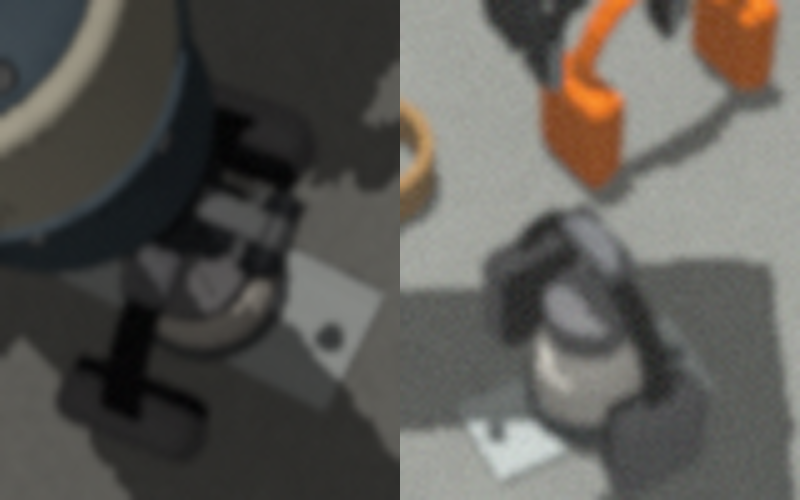

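```bash
python3 - <<'E'
from h import *
p,R,o=tool()
for z in (277.8,291): 
  for n in("top","scene"): print(z,n,proj(n,[[509.6,211.5,z]]), proj(n,np.array([[509.6,211.5,z]])+R.apply([30,0,0])),proj(n,np.array([[509.6,211.5,z]])-R.apply([30,0,0])))
print(proj("scene",[[509.6,211.5,145]]))
b=cv2.imread("pics/scene5.png")
im=cv2.resize(b[90:240,270:470],(800,600),interpolation=cv2.INTER_CUBIC)
cv2.imwrite("pics/z7.png",im)
E
```

```text
277.8 top [[272.15881594 245.49127824]] [[287.42095506 252.00007256]] [[256.94695129 239.00392431]]
277.8 scene [[345.0934724  180.76727292]] [[335.13379239 185.45394856]] [[354.92002276 176.14324343]]
291 top [[271.35076424 244.62346007]] [[286.80531556 251.21343622]] [[255.94776537 238.05546641]]
291 scene [[345.2383589  177.40800243]] [[335.18475231 182.11637037]] [[355.15631688 172.76316229]]
[[343.77396971 211.36064485]]
```

View pics/z7.png

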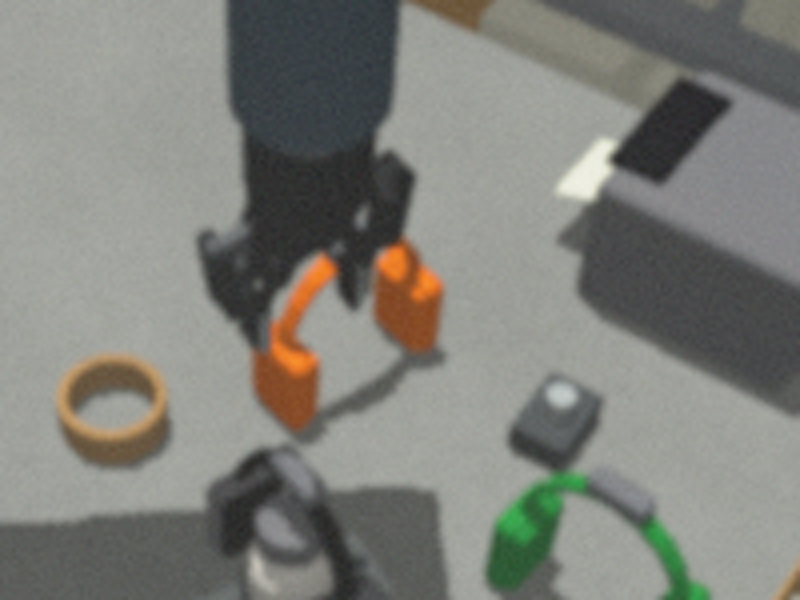

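```bash
python3 - <<'E'
from h import *
x=np.array([-.403,.915,0]); P=np.array([221.7,-503.3,199.2])
for z in (0,13,35):
  print(z,proj("scene",[P+[0,0,z],P+42*x+[0,0,z],P-42*x+[0,0,z]]).round(1).tolist())
print("base",proj("scene",[[0,0,0]]),proj("top",[[0,0,0]]))
a=cv2.imread("pics/scene0.png"); c=cv2.imread("pics/top5.png")
cv2.imwrite("pics/z8.png",np.hstack([cv2.resize(a[260:380,0:100],(400,480),interpolation=cv2.INTER_CUBIC),cv2.resize(c[200:320,220:320],(400,480),interpolation=cv2.INTER_CUBIC)]))
E
```

```text
0 [[56.0, 341.2], [65.9, 324.1], [45.7, 359.0]]
13 [[53.1, 339.1], [63.1, 321.8], [42.6, 357.1]]
35 [[48.0, 335.5], [58.3, 318.0], [37.2, 353.7]]
base [[178.03540791 204.86528899]] [[379.23550962 496.37705932]]
```

View pics/z8.png

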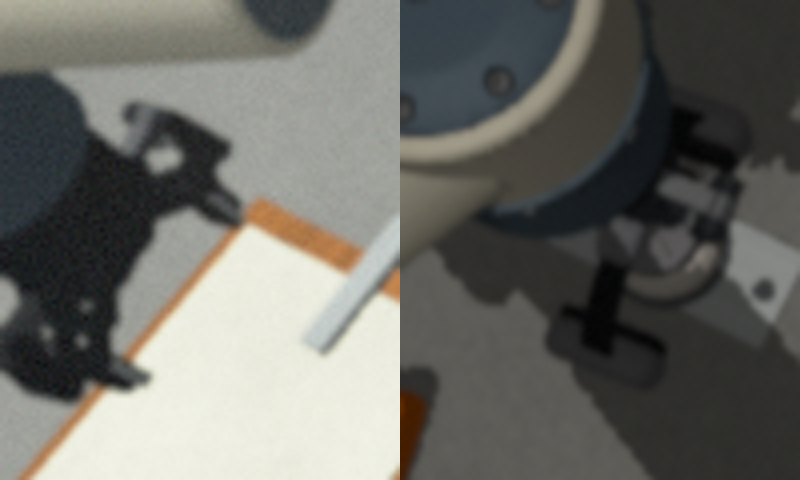

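>>> apply_moves --pt "0 0 0 0 0 0 20" --pt "0 0 0 0 0 0 20" --pt "0 0 0 0 0 0 20" --pt "0 0 0 0 0 0 20"

```text
clock: 5.9
ee_pos: [509.3, 211.5, 274.6]
ee_rot: [-0.392, 0.393, -0.588, 0.588]
force: [-0.4, -0.2, 0.3]
finger_gap: 20.1
```

```bash
python3 - <<'E'
from h import *
p,R,o=tool(); print(p,o["finger_gap"])
c=manip.snapshot("top")[:,:,::-1];a=manip.snapshot("scene")[:,:,::-1]
def z(n,im,x0,y0):
    im=cv2.resize(im[y0:y0+80,x0:x0+80],(400,400),interpolation=cv2.INTER_CUBIC)
    for h,col in((0,(0,0,255)),(15,(0,255,0)),(30,(255,0,0)),(45,(0,255,255))):
        for s in(-20,20):
            q=(proj(n,[p+R.apply([s,-h,0])])[0]-(x0,y0)+.5)*5; cv2.circle(im,(int(q[0]),int(q[1])),2,col,-1)
    return im
cv2.imwrite("pics/z9.png",np.hstack([z("scene",a,310,125),z("top",c,240,215)]))
E
```

```text
[509.277358   211.49062268 274.57969333] 20.140104723765997
```

View pics/z9.png

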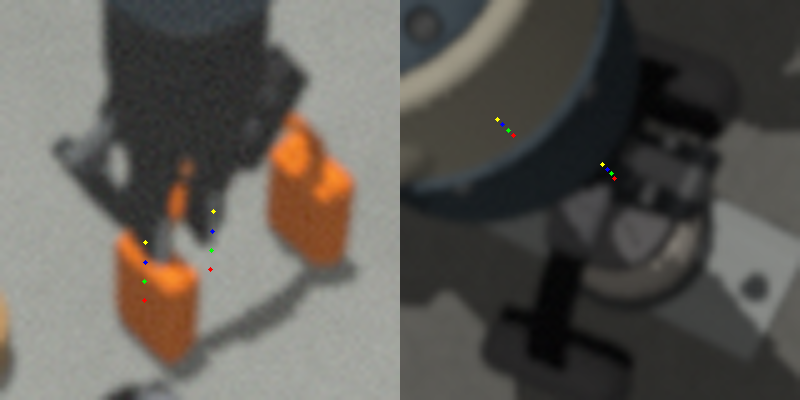

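>>> apply_moves --pt "0 0 0 0 20 0 60" --pt "0 0 0 0 50 0 60" --pt "0 0 0 0 80 0 60" --pt "0 0 0 0 110 0 60" --pt "0 0 0 0 130 0 60" --pt "0 0 0 0 145 0 60" --pt "0 0 0 0 152 0 60" --pt "0 0 0 0 152 0 60"

```text
clock: 6.8
ee_pos: [509.1, 211.3, 122.5]
ee_rot: [-0.391, 0.393, -0.588, 0.588]
force: [-0.0, -0.4, 0.4]
finger_gap: 60.3
```

>>> apply_moves --pt "0 0 0 0 0 0 10" --pt "0 0 0 0 0 0 10" --pt "0 0 0 0 0 0 10" --pt "0 0 0 0 0 0 10" --pt "0 0 0 0 0 0 10" --pt "0 0 0 0 0 0 10" --pt "0 0 0 0 0 0 10"

```text
clock: 7.5
ee_pos: [510.4, 212.2, 124.5]
ee_rot: [-0.393, 0.391, -0.588, 0.588]
force: [0.9, 0.4, 5.9]
finger_gap: 18.2
```

```bash
python3 - <<'E'
from h import *
p,R,o=tool(); print(p,o["finger_gap"],o["force"])
a=manip.snapshot("scene")[:,:,::-1]
cv2.imwrite("pics/z10.png",cv2.resize(a[150:270,290:410],(600,600),interpolation=cv2.INTER_CUBIC))
E
```

```text
[510.44883454 212.16837442 124.49081435] 18.152643480124578 [0.91666264 0.37261975 5.86458963]
```

View pics/z10.png

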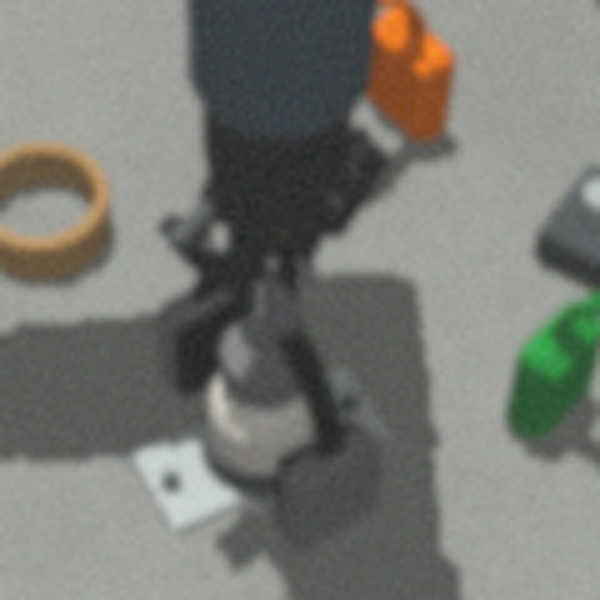

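>>> apply_moves --pt "0 0 0 0 -2 0 30" --pt "0 0 0 0 -2 0 50" --pt "0 0 0 0 0 0 50" --pt "0 0 0 0 5 0 50" --pt "0 0 0 0 8 0 50" --pt "0 0 0 0 8 0 50"

```text
clock: 8.15
ee_pos: [509.0, 211.3, 114.3]
ee_rot: [0.392, -0.393, 0.588, -0.588]
force: [0.5, 0.5, 0.2]
finger_gap: 50.0
```

>>> apply_moves --pt "0 0 0 0 0 0 10" --pt "0 0 0 0 0 0 10" --pt "0 0 0 0 0 0 10" --pt "0 0 0 0 0 0 10" --pt "0 0 0 0 0 0 10" --pt "0 0 0 0 0 0 10" --pt "0 0 0 0 0 0 10"

```text
clock: 8.85
ee_pos: [509.9, 211.9, 115.6]
ee_rot: [-0.392, 0.392, -0.588, 0.588]
force: [2.0, 0.3, 1.9]
finger_gap: 18.7
```

```bash
python3 - <<'E'
from h import *
p,R,o=tool(); print(p,o["finger_gap"],o["force"])
a=manip.snapshot("scene")[:,:,::-1]
cv2.imwrite("pics/z11.png",cv2.resize(a[150:270,290:410],(600,600),interpolation=cv2.INTER_CUBIC))
E
```

```text
[509.87746982 211.85264465 115.5935382 ] 18.679565342181053 [1.98399847 0.33416943 1.92687838]
```

View pics/z11.png

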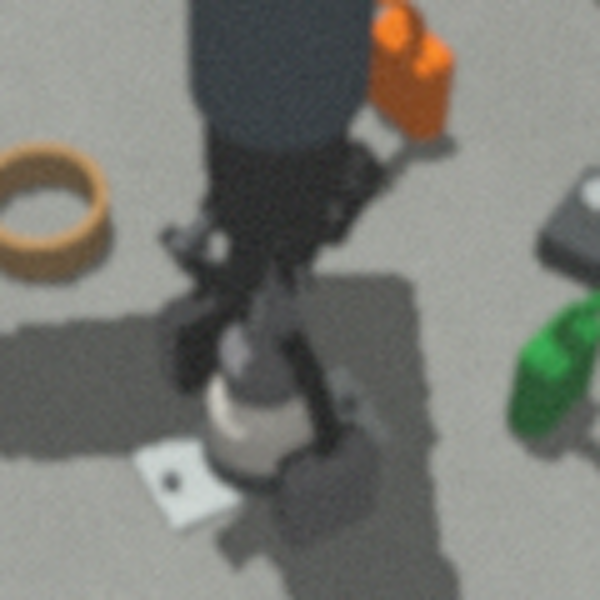

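>>> apply_moves --pt "0 0 0 0 -5 0 10" --pt "0 0 0 0 -10 0 10" --pt "0 0 0 0 -15 0 10" --pt "0 0 0 0 -20 0 10" --pt "0 0 0 0 -20 0 10"

```text
clock: 9.4
ee_pos: [510.0, 211.9, 136.2]
ee_rot: [-0.393, 0.392, -0.588, 0.588]
force: [0.3, 0.9, -1.8]
finger_gap: 18.5
```

```bash
python3 - <<'E'
from h import *
p,R,o=tool(); print(p,o["finger_gap"],o["force"])
a=manip.snapshot("scene")[:,:,::-1]
cv2.imwrite("pics/z12.png",cv2.resize(a[150:270,290:410],(600,600),interpolation=cv2.INTER_CUBIC))
E
```

```text
[509.96764282 211.87397199 136.21930859] 18.510579946937394 [ 0.2775191   0.91750159 -1.81992645]
```

View pics/z12.png

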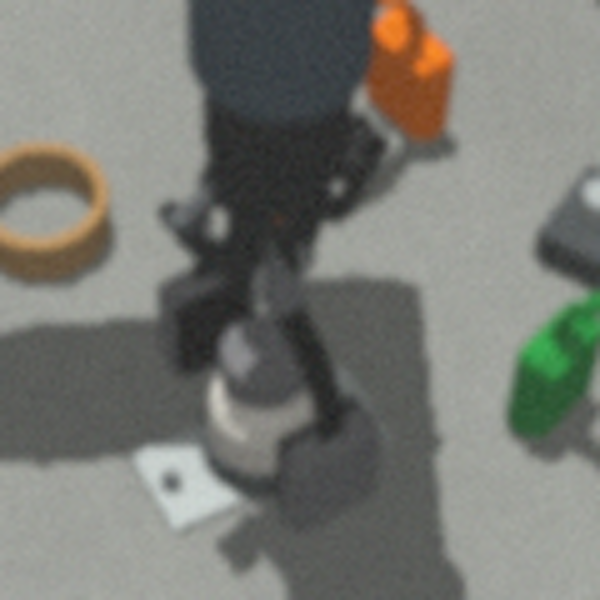

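>>> apply_moves --pt "0 0 0 0 -10 0 10" --pt "0 0 0 0 -25 0 10" --pt "0 0 0 0 -45 0 10" --pt "0 0 0 0 -65 0 10" --pt "0 0 0 0 -85 0 10" --pt "0 0 0 0 -105 0 10" --pt "0 0 0 0 -125 0 10" --pt "0 0 0 0 -145 0 10" --pt "0 0 0 0 -165 0 10" --pt "0 0 0 0 -175 0 10"

```text
clock: 10.45
ee_pos: [510.0, 211.7, 312.7]
ee_rot: [-0.393, 0.391, -0.588, 0.589]
force: [-0.0, -0.2, -1.6]
finger_gap: 18.5
```

```bash
python3 - <<'E'
from h import *
p,R,o=tool(); print(p,o["joint_pos"],o["finger_gap"],o["force"]); goal((507.4,-181.4,310),1.374)
a=manip.snapshot("scene")[:,:,::-1]
cv2.imwrite("pics/z13.png",cv2.resize(a[100:250,270:420],(600,600),interpolation=cv2.INTER_CUBIC))
c=manip.snapshot("top")[:,:,::-1]
cv2.imwrite("pics/z13t.png",cv2.resize(c[180:330,210:360],(600,600),interpolation=cv2.INTER_CUBIC))
E
```

```text
[510.01060574 211.67669441 312.6726396 ] [ 6.77328608e-01  2.56080396e-01  3.93086555e-01  7.21042957e-04
 -1.70483680e+00  4.98430535e-01] 18.47039714352959 [-0.0302398  -0.16923432 -1.6291415 ]
rot [  0.17 168.64  -0.19] shift [363.8   2.2 148.9]
rot [ -0.13 -11.36  -0.12] shift [363.8   2.2 148.9]
```

View pics/z13.png

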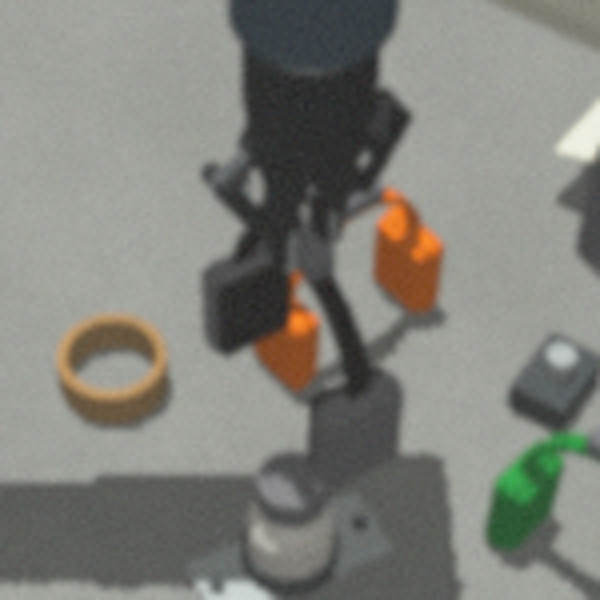

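View pics/z13t.png

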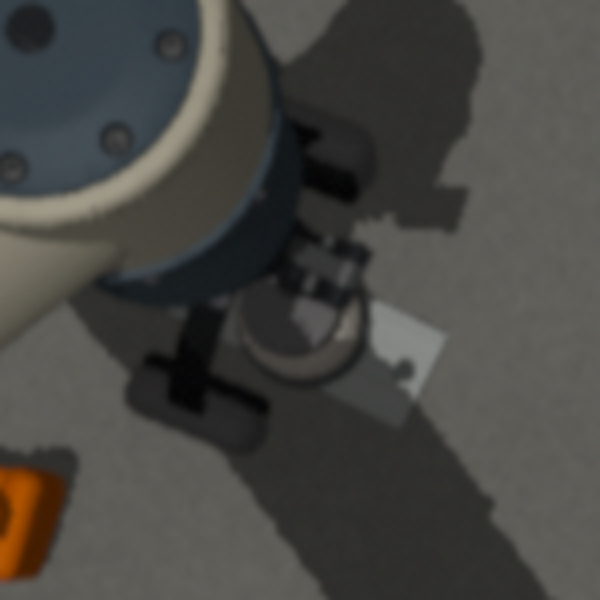

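```bash
cat > ov.py <<'E'
from h import *
def ov(n,im,M,z0,x0,y0,w,h,s,pitch=0,dx=0):
    c=cv2.resize(im[y0:y0+h,x0:x0+w],None,fx=s,fy=s,interpolation=cv2.INTER_CUBIC)
    pad=[(x,y,z) for x in(-25,25) for y in(-10,10) for z in (163,145)]
    cups=[(x,y,z) for x in(-80,-50,50,80) for y in(-31,31) for z in(0,80)]
    for pts,col in((pad,(0,0,255)),(cups,(0,255,0))):
        P=np.array(pts,float)-[0,0,154]; cp,sp=np.cos(pitch),np.sin(pitch)
        P=np.c_[cp*P[:,0]+sp*P[:,2]+dx,P[:,1],-sp*P[:,0]+cp*P[:,2]]
        for q in (proj(n,Rz(M,P+[0,0,154+z0]))-(x0,y0)+.5)*s: cv2.circle(c,(int(q[0]),int(q[1])),2,col,-1)
    return c
E
python3 - <<'E'
from ov import *
a=manip.snapshot("scene")[:,:,::-1];t=manip.snapshot("top")[:,:,::-1]
A=[ov("scene",a,(510,211.7,-.39),197,310,110,66,100,6,p) for p in(0,)]+[ov("top",t,(510,211.7,-.39),197,225,195,80,120,5)]
print([x.shape for x in A]); cv2.imwrite("pics/z14.png",np.hstack(A))
E
```

```text
[(600, 396, 3), (600, 400, 3)]
```

View pics/z14.png

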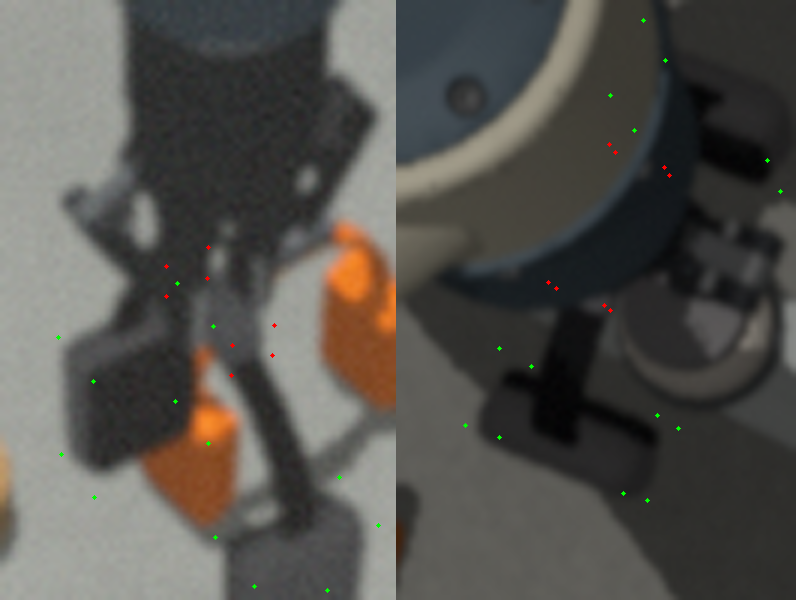

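```bash
cat > ov.py <<'E'
from h import *
def ov(n,im,M,z0,x0,y0,w,h,s,pitch=0,roll=0):
    c=cv2.resize(im[y0:y0+h,x0:x0+w],None,fx=s,fy=s,interpolation=cv2.INTER_CUBIC)
    def box(x1,x2,y1,y2,z1,z2,col):
        B=np.array([(x,y,z) for x in(x1,x2) for y in(y1,y2) for z in(z1,z2)],float)-[0,0,154]
        B=Ro.from_euler("xy",[roll,pitch]).apply(B)
        q=(proj(n,Rz(M,B+[0,0,154+z0]))-(x0,y0)+.5)*s
        for i in range(8):
            for b in(1,2,4):
                if not i&b: cv2.line(c,tuple(int(v) for v in q[i]),tuple(int(v) for v in q[i|b]),col,1)
    box(-25,25,-10,10,145,163,(0,0,255)); box(-80,-50,-31,31,0,80,(0,255,0)); box(50,80,-31,31,0,80,(0,255,0))
    return c
E
python3 - <<'E'
from ov import *
a=manip.snapshot("scene")[:,:,::-1];t=manip.snapshot("top")[:,:,::-1]
cv2.imwrite("pics/sc14.png",a);cv2.imwrite("pics/tp14.png",t)
A=[ov("scene",a,(510,211.7,-.39),197,310,110,66,120,5,0),ov("top",t,(510,211.7,-.39),197,225,195,80,120,5)]
a=cv2.imread("pics/scene0.png");t=cv2.imread("pics/top0.png")
B=[ov("scene",a,(509.5,211.5,-.39),0,310,180,70,100,4,0),ov("top",t,(509.5,211.5,-.39),0,245,210,80,100,4)]
cv2.imwrite("pics/z15.png",np.hstack(A));cv2.imwrite("pics/z16.png",np.hstack(B))
E
```

```text
(no output)
```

View pics/z15.png

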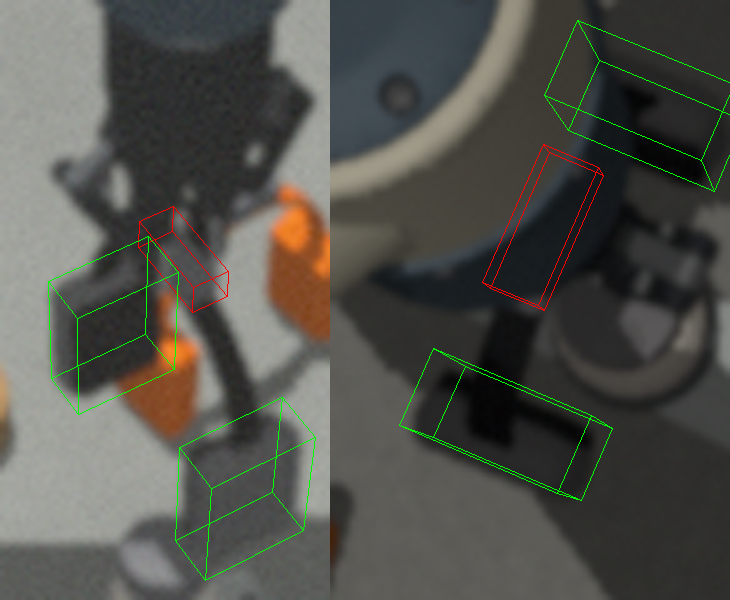

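View pics/z16.png

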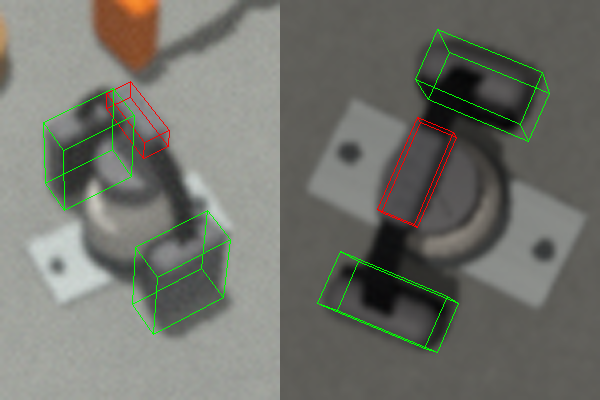

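>>> apply_moves --pt "0 -1 0 12 0 5 10" --pt "0 -2 0 35 0 14 10" --pt "0 -4 0 65 0 26 10" --pt "0 -5 0 97 0 40 10" --pt "0 -6 0 129 0 53 10" --pt "0 -7 0 161 0 66 10" --pt "0 -8 0 193 0 79 10" --pt "0 -9 0 225 0 92 10" --pt "0 -10 0 257 0 105 10" --pt "0 -11 0 289 0 118 10"

```text
clock: 11.75
ee_pos: [506.6, -101.8, 309.4]
ee_rot: [0.447, -0.447, 0.548, -0.548]
force: [0.8, 0.3, -1.3]
finger_gap: 18.6
```

```bash
python3 - <<'E'
from h import *
p,R,o=tool(); print(p,o["joint_pos"],o["finger_gap"],o["force"]); goal((507.4,-181.4,312),1.374)
E
```

```text
[ 506.61257136 -101.80216319  309.42489988] [ 1.04938615e-01  1.84109467e-01  2.92757563e-01 -2.35236892e-04
 -1.68097572e+00  1.26363394e+00] 18.580113355652625 [ 0.80464239  0.28011916 -1.25231549]
rot [-2.0000e-02  1.7969e+02  1.4000e-01] shift [77.8 -2.6 16.8]
rot [ 0.09 -0.31  0.01] shift [77.8 -2.6 16.8]
```

>>> apply_moves --pt "0 0 0 25 0 5 10" --pt "0 0 0 45 0 10 10" --pt "0 0 0 62 0 14 10" --pt "0 0 0 72 0 16 10" --pt "0 0 0 78 0 17 10" --pt "0 0 0 78 0 17 10" --pt "0 0 0 78 0 17 10"

```text
clock: 12.45
ee_pos: [508.2, -179.8, 310.2]
ee_rot: [0.447, -0.447, 0.548, -0.548]
force: [-0.0, 0.0, -2.3]
finger_gap: 18.3
```

```bash
python3 - <<'E'
from ov import *
p,R,o=tool(); print(p,o["finger_gap"],o["force"])
a=manip.snapshot("scene")[:,:,::-1];t=manip.snapshot("top")[:,:,::-1]
cv2.imwrite("pics/sc17.png",a);cv2.imwrite("pics/tp17.png",t)
M=(p[0],p[1],-.197); z=p[2]+29.4-145
A=[ov("scene",a,M,z,190,180,130,200,3,0),ov("top",t,M,z,395,150,130,200,3)]
cv2.imwrite("pics/z17.png",np.hstack(A))
E
```

```text
[ 508.19272675 -179.75769108  310.1883796 ] 18.276075277147562 [-0.04087785  0.01194517 -2.27308253]
```

View pics/z17.png

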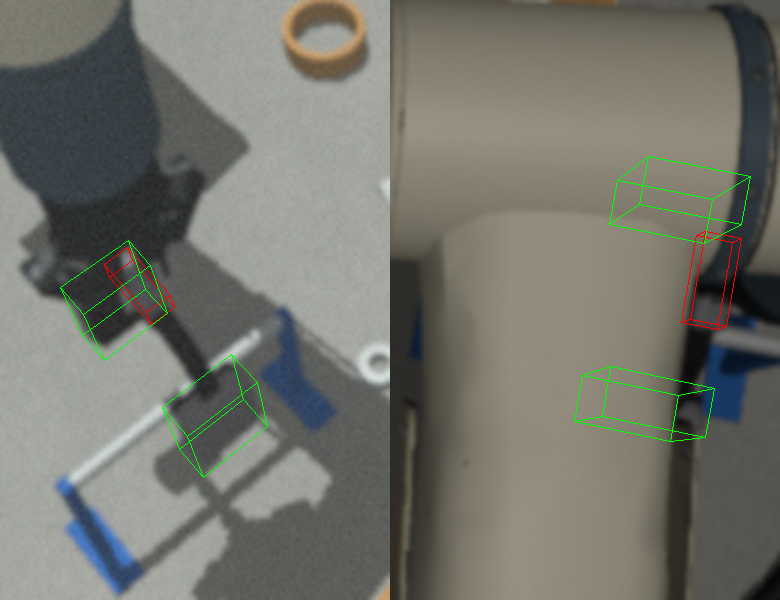

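>>> apply_moves --pt "0 0 0 0 15 0 10" --pt "0 0 0 0 35 0 10" --pt "0 0 0 0 55 0 10" --pt "0 0 0 0 75 0 10" --pt "0 0 0 0 95 0 10" --pt "0 0 0 0 115 0 10" --pt "0 0 0 0 135 0 10" --pt "0 0 0 0 150 0 10" --pt "0 0 0 0 160 0 10" --pt "0 0 0 0 163 0 10"

```text
clock: 13.55
ee_pos: [507.7, -179.8, 146.4]
ee_rot: [0.447, -0.447, 0.548, -0.548]
force: [0.3, -0.2, -1.8]
finger_gap: 18.9
```

>>> apply_moves --pt "0 0 0 0 2 0 10" --pt "0 0 0 0 4 0 10" --pt "0 0 0 0 4 0 10"

```text
clock: 13.85
ee_pos: [508.5, -180.3, 143.7]
ee_rot: [-0.447, 0.447, -0.548, 0.548]
force: [-0.8, 1.4, -1.6]
finger_gap: 18.7
```

```bash
python3 - <<'E'
from ov import *
p,R,o=tool(); print(p,o["finger_gap"],o["force"])
a=manip.snapshot("scene")[:,:,::-1]
cv2.imwrite("pics/sc18.png",a)
M=(p[0],p[1],-.197); z=p[2]+29.4-145
A=[ov("scene",a,M,z,190,230,130,150,4,0)]
cv2.imwrite("pics/z18.png",np.hstack(A))
E
```

```text
[ 508.45190934 -180.29790712  143.68469316] 18.724704573775107 [-0.84790823  1.43350391 -1.64076625]
```

View pics/z18.png

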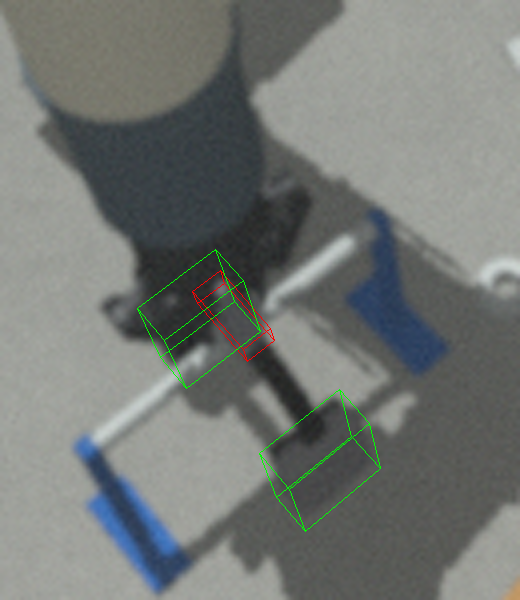

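Astride the bar, one cup on each side. I'll go down a little at a time until the wrist force shows contact.

>>> apply_moves --pt "0 0 0 0 2 0 10" --pt "0 0 0 0 4 0 10" --pt "0 0 0 0 4 0 10"

```text
clock: 14.2
ee_pos: [507.9, -180.3, 138.9]
ee_rot: [0.447, -0.447, 0.548, -0.548]
force: [0.4, 0.0, -2.3]
finger_gap: 18.7
```

>>> apply_moves --pt "0 0 0 0 1 0 10" --pt "0 0 0 0 2 0 10" --pt "0 0 0 0 2 0 10"

```text
clock: 14.5
ee_pos: [508.1, -180.3, 137.1]
ee_rot: [0.447, -0.447, 0.548, -0.548]
force: [0.4, -0.5, -2.2]
finger_gap: 18.3
```

>>> apply_moves --pt "0 0 0 0 1 0 10" --pt "0 0 0 0 2 0 10" --pt "0 0 0 0 2 0 10"

```text
clock: 14.8
ee_pos: [508.3, -180.3, 135.6]
ee_rot: [-0.447, 0.447, -0.548, 0.548]
force: [-0.4, 0.6, -0.2]
finger_gap: 18.5
```

Contact: the muff's weight has gone from the wrist, at exactly the expected height. I'll release and back straight off.

>>> apply_moves --pt "0 0 0 0 0 0 30" --pt "0 0 0 0 0 0 45" --pt "0 0 0 0 0 0 60" --pt "0 0 0 0 0 0 60" --pt "0 0 0 0 0 0 60"

```text
clock: 15.3
ee_pos: [508.2, -180.3, 135.3]
ee_rot: [-0.447, 0.447, -0.548, 0.548]
force: [0.6, 0.6, 1.0]
finger_gap: 59.8
```

>>> apply_moves --pt "0 0 0 0 -5 0 60" --pt "0 0 0 0 -15 0 60" --pt "0 0 0 0 -35 0 60" --pt "0 0 0 0 -60 0 70" --pt "0 0 0 0 -90 0 85" --pt "0 0 0 0 -120 0 85" --pt "0 0 0 0 -150 0 85"

```text
clock: 16.0
ee_pos: [508.0, -180.4, 287.7]
ee_rot: [-0.447, 0.446, -0.548, 0.549]
force: [0.7, 0.3, 0.5]
finger_gap: 84.7
```

```bash
python3 - <<'E'
from ov import *
p,R,o=tool(); print(p,o["joint_pos"],o["finger_gap"],o["force"])
a=manip.snapshot("scene")[:,:,::-1]
A=[ov("scene",a,(508.3,-180.3,-.197),20,190,230,130,150,4,0)]
cv2.imwrite("pics/z19.png",np.hstack(A))
E
```

```text
[ 507.99249658 -180.43064642  287.67971608] [-5.05453779e-02  2.24618278e-01  2.89301758e-01  3.41915091e-04
 -1.63415113e+00  1.41830043e+00] 84.65453456973933 [0.686727   0.29729429 0.52727605]
```

View pics/z19.png

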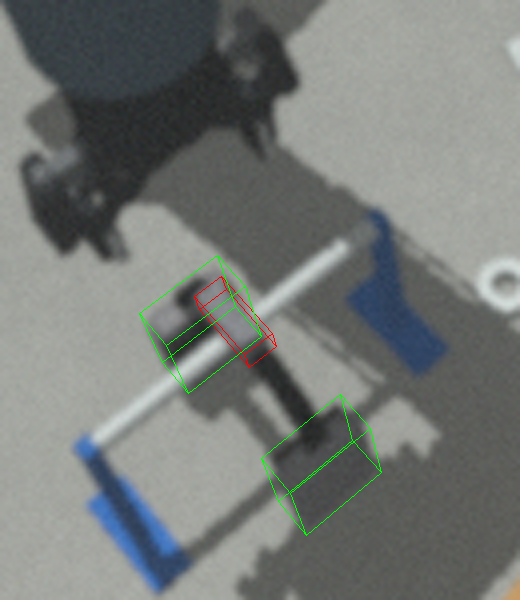

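```bash
python3 - <<'E'
from h import *
a=manip.snapshot("scene")[:,:,::-1]; t=manip.snapshot("top")[:,:,::-1]
cv2.imwrite("pics/sc20.png",a);cv2.imwrite("pics/tp20.png",t)
th=np.linspace(0,6.28,40,endpoint=False)
def z(n,im,x0,y0,s,B):
    c=cv2.resize(im[y0:y0+60,x0:x0+60],None,fx=s,fy=s,interpolation=cv2.INTER_CUBIC)
    for r,h,col in((26,108,(0,255,255)),(26,82,(255,255,0)),(33,55,(0,0,255))):
        for q in (proj(n,np.c_[B[0]+r*np.cos(th),B[1]+r*np.sin(th),0*th+h])-(x0,y0)+.5)*s: cv2.circle(c,(int(q[0]),int(q[1])),1,col,-1)
    return c
B=(509.5,209.5)
cv2.imwrite("pics/z20.png",np.hstack([z("scene",a,312,200,6,B),z("top",t,255,225,6,B)]))
for n in("scene","top"):
    for d in manip.cut_out(n,"cap")[:2]:
        m=d["mask"]; v,u=np.nonzero(m); print(n,d["conf"],d["box"],onz(n,[(u.mean(),v.mean())],100 if n=="scene" else 106))
E
```

```text
scene 0.7 [332.7, 212.3, 348.8, 232.4] [[511.07823375 204.59528796 100.        ]]
top 0.92 [268.0, 244.8, 296.0, 268.0] [[505.62947824 208.79791957 106.        ]]
top 0.56 [409.9, 133.6, 468.9, 160.0] [[ 745.23927252 -124.90239009  106.        ]]
```

View pics/z20.png

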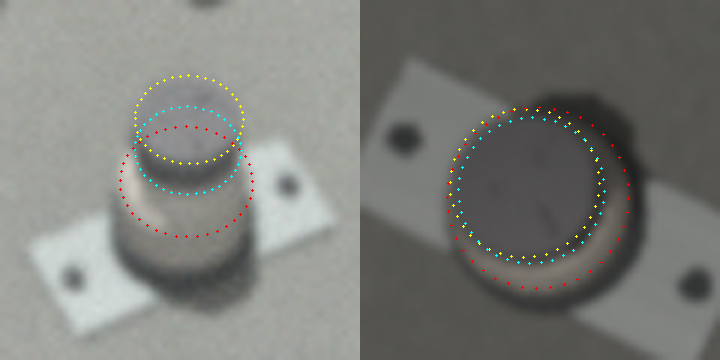

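```bash
python3 - <<'E'
from h import *
goal((508.5,209,200),1.18)
E
```

```text
rot [-4.0000e-02 -1.6924e+02  0.0000e+00] shift [-381.2   85.5  -78. ]
rot [-0.   10.76 -0.03] shift [-381.2   85.5  -78. ]
```

>>> apply_moves --pt "0 1 0 -25 0 -5 85" --pt "0 2 0 -65 0 -13 85" --pt "0 3 0 -105 0 -21 85" --pt "0 4 0 -145 0 -30 85" --pt "0 5 0 -185 0 -38 85" --pt "0 6 0 -225 5 -46 85" --pt "0 7 0 -265 20 -54 85" --pt "0 8 0 -305 40 -62 85" --pt "0 9 0 -345 60 -70 85" --pt "0 10.8 0 -381 85 -78 85"

```text
clock: 17.25
ee_pos: [508.1, 210.3, 199.1]
ee_rot: [-0.393, 0.393, -0.588, 0.588]
force: [1.3, 0.1, -0.2]
finger_gap: 85.2
```

>>> apply_moves --pt "0 0 0 0 0 0 85" --pt "0 0 0 0 0 0 85"

```text
clock: 17.45
ee_pos: [507.8, 208.6, 198.8]
ee_rot: [-0.392, 0.395, -0.587, 0.588]
force: [0.9, -0.5, 0.4]
finger_gap: 85.3
```

```bash
python3 - <<'E'
from ov import *
p,R,o=tool(); print(p,o["joint_pos"]); goal((508.5,209,53),1.18)
a=manip.snapshot("scene")[:,:,::-1]; t=manip.snapshot("top")[:,:,::-1]
A=[ov("scene",a,(508.3,-180.3,-.197),20,190,240,100,120,4,0),ov("top",t,(508.3,-180.3,-.197),20,420,190,100,120,4,0)]
cv2.imwrite("pics/z21.png",np.hstack(A))
cv2.imwrite("pics/z22.png",cv2.resize(a[130:260,290:400],None,fx=4,fy=4,interpolation=cv2.INTER_CUBIC))
E
```

```text
[507.76035588 208.63703994 198.79369367] [ 6.75147027e-01  2.55845538e-01  1.07861796e-01  2.33720873e-04
 -1.42643818e+00  5.05893338e-01]
rot [ 3.0000e-01 -1.7994e+02 -1.4000e-01] shift [ -1.1 145.8   0.8]
rot [0.09 0.06 0.19] shift [ -1.1 145.8   0.8]
```

View pics/z21.png

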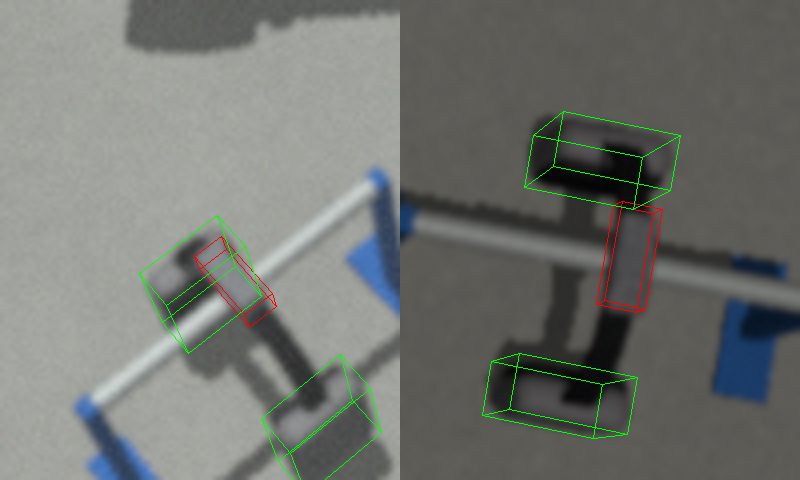

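View pics/z22.png

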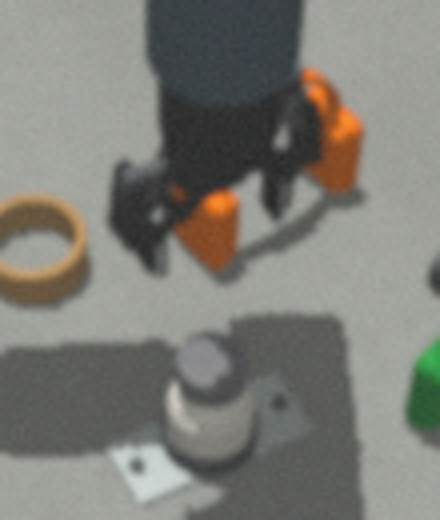

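The muff hangs upright on the bar and matches the model overlay. I'll go down around the cap.

>>> apply_moves --pt "0 0 0 0 20 0 85" --pt "0 0 0 -1 45 1 85" --pt "0 0 0 -1 70 1 85" --pt "0 0 0 -1 95 1 85" --pt "0 0 0 -1 115 1 85" --pt "0 0 0 -1 130 1 85" --pt "0 0 0 -1 140 1 85" --pt "0 0 0 -1 145 1 85" --pt "0 0 0 -1 145 1 85"

```text
clock: 18.45
ee_pos: [510.1, 208.7, 55.4]
ee_rot: [-0.393, 0.393, -0.588, 0.588]
force: [0.0, -0.7, -0.1]
finger_gap: 85.0
```

```bash
python3 - <<'E'
from ov import *
p,R,o=tool(); print(p,o["force"])
a=manip.snapshot("scene")[:,:,::-1]; t=manip.snapshot("top")[:,:,::-1]
f=lambda im,x,y:cv2.resize(im[y:y+90,x:x+80],(400,450),interpolation=cv2.INTER_CUBIC)
cv2.imwrite("pics/z23.png",np.hstack([f(a,300,170),f(t,245,205)]))
E
```

```text
[510.11007857 208.68044141  55.42948002] [ 0.02368244 -0.68264137 -0.14721662]
```

View pics/z23.png

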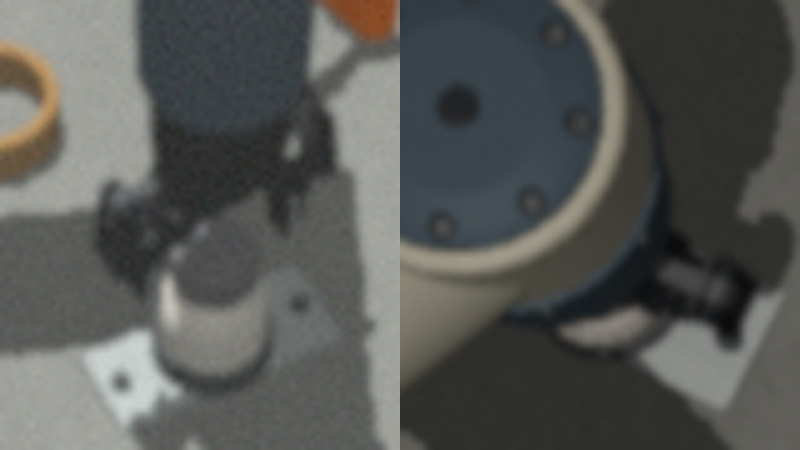

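```bash
python3 - <<'E'
from ov import *
for z in(82,88,95,102,108): print(z,proj("scene",[[509,209,z]]), proj("scene",[[510.1,208.7,z]]))
E
```

```text
82 [[342.56161934 224.56409263]] [[342.80670492 224.8151238 ]]
88 [[342.6096311  223.39489586]] [[342.85565638 223.64642596]]
95 [[342.66610294 222.01967666]] [[342.91323369 222.27178936]]
102 [[342.72307437 220.63229116]] [[342.97132057 220.88498693]]
108 [[342.77230971 219.43329735]] [[343.02152005 219.68649325]]
```

>>> apply_moves --pt "0 0 0 0 3 0 85" --pt "0 0 0 0 5 0 85" --pt "0 0 0 0 5 0 65" --pt "0 0 0 0 5 0 45" --pt "0 0 0 0 5 0 40" --pt "0 0 0 0 5 0 40" --pt "0 0 0 0 5 0 40" --pt "0 0 0 0 5 0 40"

```text
clock: 19.35
ee_pos: [510.4, 209.6, 50.9]
ee_rot: [0.394, -0.393, 0.588, -0.588]
force: [-1.6, 2.7, 5.1]
finger_gap: 50.9
```

```bash
python3 - <<'E'
from ov import *
p,R,o=tool(); print(p,o["force"],o["moment"],o["finger_gap"])
a=manip.snapshot("scene")[:,:,::-1]; t=manip.snapshot("top")[:,:,::-1]
f=lambda im,x,y:cv2.resize(im[y:y+90,x:x+80],(400,450),interpolation=cv2.INTER_CUBIC)
cv2.imwrite("pics/z24.png",np.hstack([f(a,300,170),f(t,245,205)]))
E
```

```text
[510.35514038 209.64307389  50.92398129] [-1.64615226  2.68654076  5.10045514] [0.73924204 0.49727015 0.06175886] 50.93858794539814
```

View pics/z24.png

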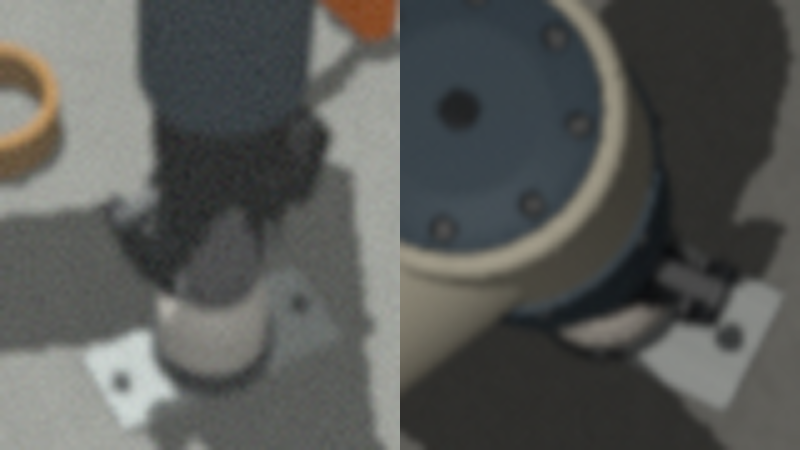

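>>> apply_moves --pt "0 0 0 0 2 0 40" --pt "0 0 0 0 4 0 40" --pt "0 0 0 0 6 0 40" --pt "0 0 0 0 6 0 40" --pt "0 0 0 0 6 0 40"

```text
clock: 19.95
ee_pos: [510.4, 209.6, 45.8]
ee_rot: [-0.394, 0.393, -0.588, 0.588]
force: [-3.3, 1.4, 11.1]
finger_gap: 50.8
```

>>> apply_moves --pt "0 0 0 0 1 0 40" --pt "0 0 0 0 2 0 40" --pt "0 0 0 0 2 0 40" --pt "0 0 0 0 2 0 40"

```text
clock: 20.35
ee_pos: [510.5, 209.7, 44.1]
ee_rot: [-0.394, 0.393, -0.588, 0.588]
force: [-4.6, 1.5, 12.5]
finger_gap: 50.5
```

>>> apply_moves --pt "0 -6 0 0 0 -1 40" --pt "0 -13 0 0 0 -1 40" --pt "0 -20 0 0 0 -1 40" --pt "0 -27 0 0 0 -1 40" --pt "0 -34 0 0 0 -1 40" --pt "0 -41 0 0 0 -1 40" --pt "0 -48 0 0 0 -1 40" --pt "0 -54 0 0 0 -1 40" --pt "0 -57 0 0 0 -1 40" --pt "0 -57 0 0 0 -1 40"

```text
clock: 21.35
ee_pos: [511.5, 210.5, 44.9]
ee_rot: [0.628, -0.625, 0.327, -0.33]
force: [0.3, 1.0, 11.8]
finger_gap: 50.3
```

```bash
python3 - <<'E'
from ov import *
p,R,o=tool(); print(p,o["force"],o["moment"],o["finger_gap"],R.as_matrix()[:,0],np.degrees(np.arctan2(*R.as_matrix()[[1,0],0])))
a=manip.snapshot("scene")[:,:,::-1]; t=manip.snapshot("top")[:,:,::-1]
f=lambda im,x,y:cv2.resize(im[y:y+90,x:x+80],(400,450),interpolation=cv2.INTER_CUBIC)
cv2.imwrite("pics/z25.png",np.hstack([f(a,300,170),f(t,245,205)]))
E
```

```text
[511.5250877  210.53987565  44.86929901] [ 0.34537111  1.04527541 11.78767804] [0.54869832 0.11086356 0.00196368] 50.346359042746684 [ 0.56936697 -0.82208217  0.00146836] -55.29386255736213
```

View pics/z25.png

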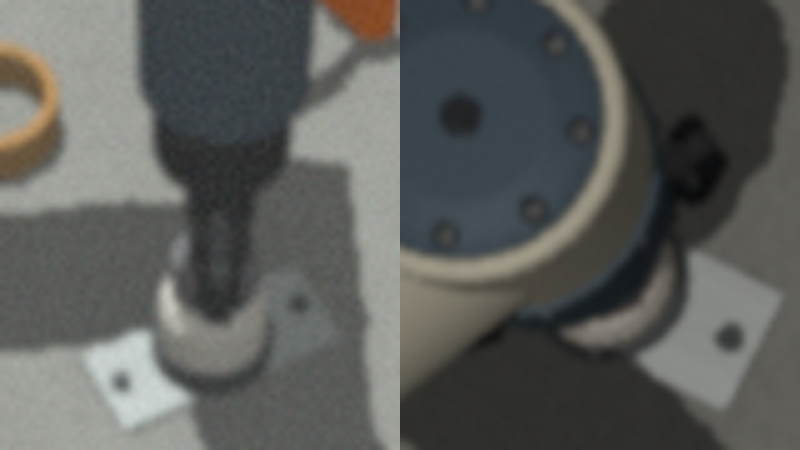

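>>> apply_moves --pt "0 0 0 0 -3 0 40" --pt "0 0 0 0 -6 0 40" --pt "0 0 0 0 -9 0 40" --pt "0 0 0 0 -12 0 40" --pt "0 0 0 0 -14 0 40"

```text
clock: 21.95
ee_pos: [509.3, 210.1, 56.1]
ee_rot: [0.626, -0.625, 0.329, -0.329]
force: [3.2, 4.2, -4.2]
finger_gap: 50.5
```

>>> apply_moves --pt "0 0 0 0 -2 0 40" --pt "0 0 0 0 -2 0 40"

```text
clock: 22.15
ee_pos: [509.0, 210.2, 57.8]
ee_rot: [0.626, -0.626, 0.329, -0.329]
force: [2.7, 4.0, -1.3]
finger_gap: 50.4
```

```bash
python3 - <<'E'
from ov import *
p,R,o=tool(); print(p,o["force"],o["moment"],o["finger_gap"])
a=manip.snapshot("scene")[:,:,::-1]
cv2.imwrite("pics/z26.png",cv2.resize(a[160:250,300:380],None,fx=6,fy=6,interpolation=cv2.INTER_CUBIC))
E
```

```text
[509.04047211 210.21622342  57.77374856] [ 2.69083544  3.99141481 -1.31795738] [ 1.58557771 -0.82310921  0.03145894] 50.37379802656148
```

View pics/z26.png

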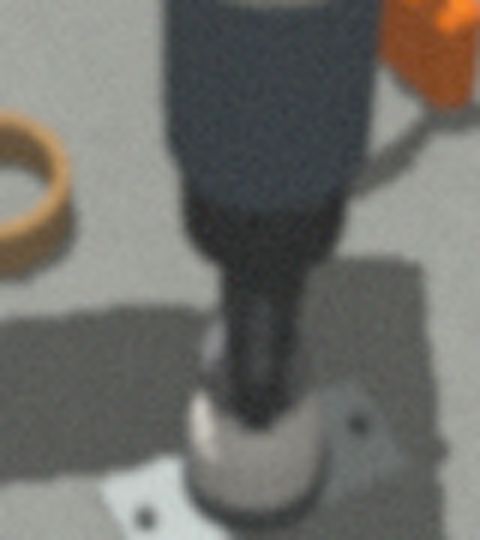

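>>> apply_moves --pt "0 0 0 0 -1 1 40" --pt "0 0 0 0 -3 1.5 40" --pt "0 0 0 0 -5 1.5 40" --pt "0 0 0 0 -7 1.5 40"

```text
clock: 22.6
ee_pos: [509.7, 209.5, 65.3]
ee_rot: [-0.625, 0.627, -0.329, 0.329]
force: [0.0, -0.7, -0.1]
finger_gap: 50.5
```

>>> apply_moves --pt "0 0 0 0 -5 0 40" --pt "0 0 0 0 -12 0 40" --pt "0 0 0 0 -22 0 40" --pt "0 0 0 0 -32 0 40" --pt "0 0 0 0 -42 0 40" --pt "0 0 0 0 -52 0 40" --pt "0 0 0 0 -60 0 40" --pt "0 0 0 0 -65 0 40" --pt "0 0 0 0 -65 0 40" --pt "0 0 0 0 -65 0 40"

```text
clock: 23.6
ee_pos: [510.0, 210.3, 130.0]
ee_rot: [-0.626, 0.626, -0.329, 0.329]
force: [-1.0, -0.8, 0.3]
finger_gap: 50.5
```

```bash
python3 - <<'E'
from ov import *
p,R,o=tool(); print(p,o["force"],o["moment"],o["finger_gap"],R.as_matrix()[:,1])
a=manip.snapshot("scene")[:,:,::-1]; t=manip.snapshot("top")[:,:,::-1]
f=lambda im,x,y:cv2.resize(im[y:y+90,x:x+80],(400,450),interpolation=cv2.INTER_CUBIC)
cv2.imwrite("pics/z27.png",np.hstack([f(a,300,160),f(t,235,205)]))
A=[ov("scene",a,(508.3,-180.3,-.197),20,190,240,100,120,4,0),ov("top",t,(508.3,-180.3,-.197),20,420,190,100,120,4,0)]
cv2.imwrite("pics/z28.png",np.hstack(A))
print([(d["conf"],d["box"]) for d in manip.cut_out("scene","cap")[:3]])
E
```

```text
[509.9898462  210.30840436 129.96029597] [-1.02180039 -0.76547289  0.30726263] [ 0.01468473  0.00907882 -0.00802962] 50.490872408768425 [-5.96951094e-04 -2.09495283e-04 -9.99999800e-01]
[(0.56, [334.0, 202.1, 349.3, 213.4]), (0.27, [227.4, 297.9, 281.1, 362.5])]
```

View pics/z27.png

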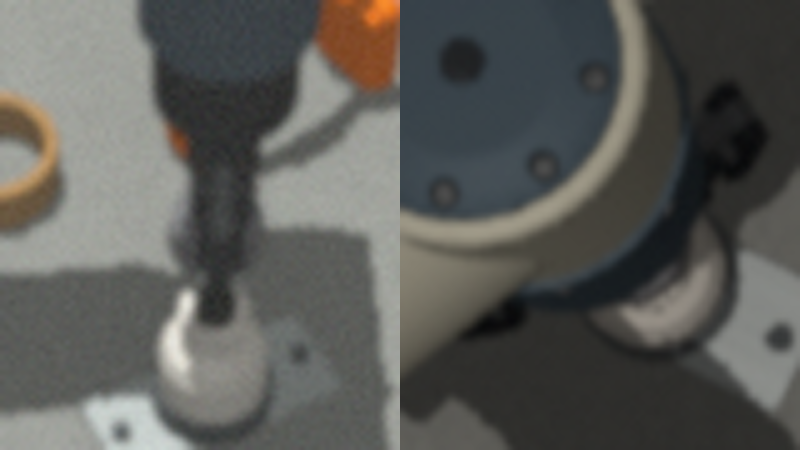

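View pics/z28.png

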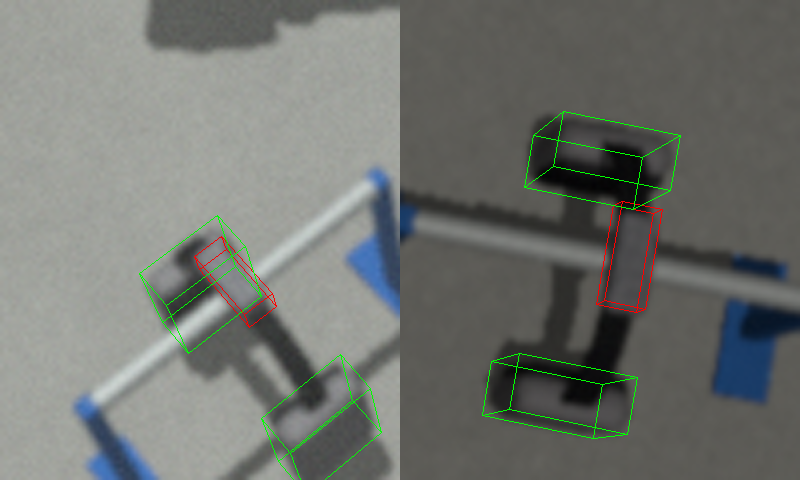

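>>> apply_moves --pt "0 0 0 0 -5 0 40" --pt "0 0 0 0 -10 0 40" --pt "0 0 0 0 -14 0 40" --pt "0 0 0 0 -16 0 40" --pt "0 0 0 0 -16 0 40" --pt "0 0 0 0 -16 0 40"

```text
clock: 24.35
ee_pos: [510.1, 210.4, 146.2]
ee_rot: [-0.626, 0.626, -0.329, 0.329]
force: [0.1, -0.8, -0.5]
finger_gap: 50.7
```

```bash
python3 - <<'E'
from h import *
p,R,o=tool(); print(p,o["force"],o["finger_gap"],o["joint_velocities"].round(4))
im=manip.snapshot("scene")[:,:,::-1]
x0,y0,s=305,165,7
c=cv2.resize(im[y0:y0+85,x0:x0+75],None,fx=s,fy=s,interpolation=cv2.INTER_CUBIC)
th=np.linspace(0,6.28,40,endpoint=False);B=p
zz=82+p[2]-50
c2=c.copy()
for r,h,col in((26,zz,(255,255,0)),(26,zz+26,(0,255,255)),(21.5,95,(0,0,255)),(33,55,(0,255,0))):
    for q in (proj("scene",np.c_[B[0]-.5+r*np.cos(th),B[1]-1+r*np.sin(th),0*th+h])-(x0,y0)+.5)*s: cv2.circle(c2,(int(q[0]),int(q[1])),1,col,-1)
cv2.imwrite("pics/z30.png",cv2.resize(np.hstack([c,c2]),None,fx=.75,fy=.75))
E
```

```text
[510.13494064 210.36290857 146.21037847] [ 0.06555381 -0.78222372 -0.5428769 ] 50.65028123492245 [ 0.0005  0.0035 -0.0053  0.0004  0.0019 -0.0005]
```

View pics/z30.png

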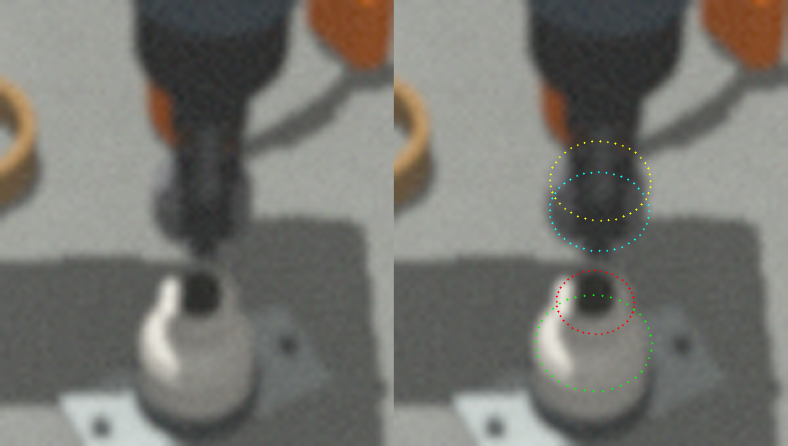

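The picture shows the open bottle, its dark mouth at about (200,293), with the cap held level above it at about (205,190). I'm handing in.

```bash
python3 - <<'E'
from workcell import manip
print(manip.finish_job()); o=manip.observe(); print(o["clock"],o["ee_pos"],o["finger_gap"])
E
```

```text
the job is handed in; nothing more can be done
None
the job is handed in; nothing more can be done
```

I hung the ear defenders on the bar, opened the bottle and handed the job in with the cap held above it. The clock stood at about 24 s of the 56 s allowed; no verdict is reported back.

- **Ear defenders:** They hang over the middle of the bar, upright, one cup on each side, and are released. A last overlay on both pictures, after the cap was lifted off, showed them where I had left them.
- **Cap:** I pressed it with about 12 N, which by the seal's force means roughly 6 mm down. I twisted it 57° anticlockwise and lifted it off. It is held level, about 80 mm above the mouth and centred on it within a few millimetres. The gripper gap stayed near 50.5 mm, and the picture shows the open mouth below.
- **Bystanders:** I kept clear of them and saw none move in the pictures I took, but I did not measure their positions at the end.

**What disagreed:** In the pictures the fingertips sit about 30 mm behind the reported TCP. My first try at the crown therefore closed in the air above it, and the second caught it only near the top. I went lower and regripped without disturbing the ear defenders. There was also a brief drag of about 4 N while lifting the cap, which a sideways shift of 1.5 mm relieved.

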